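Weigh the hook-on caddy on the spring scale

ROBOT

A 6-joint arm with a two-finger parallel gripper is mounted at the origin on the work surface. World frame = base frame: x ahead of the robot, y to its left, z up, the work surface at z = 0. Lengths are in m, angles in rad, forces in N, time in s.
With the tool pointing down it reaches from about 0.3 to 0.875 m from the base axis. Payload 6.4 kg.
Tool frame: the origin (TCP) lies at the very end of the fingers, on their centre line; the grasp point (between the pads) lies behind it (robot.grip_point_offset is the z of the grasp point in the tool frame, in m); z points along the fingers, y is the direction in which the jaws open and shut (so a half turn about z gives the same grasp; the last joint's range is limited). The gripper opens to 88 mm and grips with 3 to 60 N. Pads are 18 mm wide; open, the fingers measure 123 mm over their backs; the gripper's body (75 mm by 187 mm) begins 45 mm behind the grasp point.
Start: joints at [-1.506, 0.181, 1.607, -0, 1.354, -0.206], TCP at [0.154, -0.554, 0.239] pointing down, gripper open.
Joint ranges: [-2.99, 2.99], [-0.89, 2.07], [0.3, 2.58], [-1.14, 4.28], [0, 2.63], [-3.12, 3.12]. Speed limits (rad/s): [2.57, 2.57, 3.01, 3.14, 3.14, 3.14].

INTERFACE

Orientations are given as a 3x3 rotation matrix whose columns are the frame's x, y, z axes.
In Python, from workcell import robot, grab_frame, camera_params, ticket gives the robot as it stands.
- The arm moves only by the tool move_arm, never from a script. Its arguments are lists of equal length, an entry for each row: "slide": the shift along the tool's x, y, z in units of 60 mm (1.0 is 60 mm), a list of three; "twist": the turn, a rotation vector about the tool's x, y, z in units of 8 degrees (1.0 is 8 degrees), a list of three; "fingers": the closure, from 0 (fully open) to 1 (shut). A call has 1 to 12 rows; each row is the pose to reach, as a shift and turn from the pose commanded when the call began, along the tool's axes at that moment; what a row does not reach only later rows make up. A row lasts 1/8 s, in which the tool goes at most 62.5 mm and 10.7 degrees, less where a joint would pass 70% of its speed; a pose out of reach is approached as far as the arm can. A call with a gripper value outside its range is refused whole. The fingers move at their own pace and stop on an object; "newtons" is the grip in N (left out, the last holds). Time passes only in rows, so rows that repeat a pose let the fingers close. It gives the time, the measured TCP pose, the force and the opening at its end, in the units of the state.
- robot.state(): the state, without advancing time (a new reading comes with each control period).
- grab_frame(name): name is "side" or "top" or "wrist"; returns (picture, depth): 420x560x3 uint8, red, green, blue; 420x560 float32, m along the optical axis (not along the pixel's ray), 0 where there is no reading.
- camera_params(name): a dict with "fovy" (degrees; the focal length in pixels is half the picture's height over the tangent of half this angle, whatever the lens; pixels are square), "cx", "cy" (the principal point, pixels), "position" and "orientation" of the camera in the world; the wrist camera has in their place "T_tool_cam" (4x4, takes a point from camera to tool coordinates, whose origin is the TCP and whose axes are the flange's). Camera axes: x right, y down, z forward; pixel columns grow to the right and rows downward; lengths in m; the calibration is good to about 2 mm. The wrist camera is an equidistant fisheye: a pixel r from the principal point sees the ray r / f radians off the axis. A picture is of the moment at which its call begins: read the wrist's pose just before it. camera_params takes no time and is no camera call.
- ticket.close_job(): hands the job in, once; it reports no verdict.
The state is a dict: "clock": time; "qpos": joint angles; "qvel": joint speeds; "joint_efforts": joint torques, N m; "tcp_pos": TCP position; "eef_rot": TCP orientation; "ft_force": force on the tool from outside, world axes, zero at the start; "moment": the same for the moment, N m; "width": finger opening in m.
Only numpy, scipy, OpenCV 4.12 (cv2) and the standard library are available. Lean on these libraries where they do the work, as an engineer would, in place of code of your own. Each camera call takes 0.05 s, during which the arm holds its last target. There are 200 camera calls.

TASK

Pick up the plywood caddy by its handle and hang it by its hook over the scale's cross-bar so that it is weighed. It hangs off-centre: let the scale take the weight gradually and ease the caddy's back down against the lower rest, and let go only when scale and rest carry it fully, so that nothing drops, swings, knocks or bounces and the caddy is never pressed hard on the scale. Leave it hanging still and nearly upright, and leave everything else on the table alone.

Things in the scene. Friction and masses are not known exactly. Their poses are not given: they have to be found in the camera images.
- caddy_grip (a point): Grip point of the loose hook-on caddy: an upright plywood handle fin, 12 mm thick (y), 50 mm long (x), rising in the middle of a tray to 125 mm above the caddy's underside. The point lies in the fin's centre, 105 mm above the underside. Axes: x from the fin towards the hook, y across the fin's thickness, z up. The space either side of the fin is open above the tray's rim.
- caddy_tray (a point): Centre of the caddy's open plywood tray, 90 (x) x 110 (y) x 55 mm high, 77.5 mm below caddy_grip; it stands on its flat underside. Steel drafting weights in it stay in place. The whole caddy weighs 0.30 to 0.90 kg, not known beforehand; its centre of mass is within 15 mm of the fin's upright axis, so well off to one side of the hook. Axes as caddy_grip.
- caddy_hook (a point): Where the scale's bar belongs in the caddy's hook, 61 mm ahead (+x) of caddy_grip and 18 mm above it, same axes. A 60 mm wide (y) aluminium back plate, reaching to the underside, has its outer face 10 mm behind (-x); flat roof 6 mm above; lip turned down, inner face 10 mm ahead, straight to 11 mm below, flaring outward to 24 mm below and 21 mm ahead. Open below, 20 mm wide inside.
- scale: Bench spring scale, fixed. Origin: centre of the underside of its foot plate, 190 (x) x 200 (y) x 14 mm. Two posts, 276 mm tall, 26 mm wide, stand at y = +-55 mm, x = 12 to 48 mm (open between them); a carriage slides up and down on their front (-x) side. x points from front to posts, z up.
- bar_mid (a point): Middle of the carriage's steel cross-bar, 12 mm thick, lying along y, 225 mm above the table when unloaded; axes as scale. Free between its end arms, whose inner faces are 50 mm either side. The carriage's frame and the posts stand 38 mm and more behind it (+x).
- rest_mid (a point): Middle of the carriage's rest, a rubber-covered bar 12 mm thick along y, 85 mm below bar_mid and 3.5 mm nearer the front (-x); its front face is 9.5 mm before bar_mid. The back plate of a caddy hung on the bar leans on it, tipped about 3 degrees.
- carriage (a joint): How far the carriage is pressed down, m: 0 unloaded, 0.08 lower stop. Spring 140 N/m, lightly damped, yielding from a load of 0.5 to 2.3 N (unknown), so the caddy pulls it down by 4 to 60 mm. Delicate: never faster than 60 mm/s either way, never to the lower stop; the caddy's forces on bar and rest together never over 30 N (about 17 N when the heaviest caddy hangs still).
- dispenser_mid (a point): Clear acrylic tape dispenser, 55 x 130 mm, 88 mm tall, loose; point 30 mm above the table in its middle. A bystander.
- square_mid (a point): Aluminium square, lying flat, L-shaped, 180 x 120 mm, 16 mm at the thickest; point on its blade, 40 mm from the blade's end. A loose bystander.
- vase_mid (a point): White ceramic vase of pencils, 84 mm across, 130 mm tall (pencils to 190 mm); point on its axis, 65 mm up. A loose bystander.
- clamp_mid (a point): Steel spring clamp lying flat, about 140 x 75 mm, 22 mm high; point at its pivot. A loose bystander.
- mug_mid (a point): White ceramic mug, 80 mm across, 90 mm tall; point on its axis, 45 mm up. A loose bystander.
Not all that is in view belongs to the job. Leave any turquoise look-alike of the part that bears caddy_grip alone.

How it is judged:
On the way, in this order (a step that is already met when the one before it is completed fails the run):
1. the caddy is lifted clear of the table in the gripper (height (world z) of caddy_grip above 0.16 m and contact force between the fingers and caddy above 1 N), for 0.2 s.
2. the hook is over the bar and bears on it while the caddy is still held (horizontal distance between caddy_hook and bar_mid below 0.03 m and z of caddy_hook in the frame of bar_mid between -0.005 and 0.005 m and contact force between caddy and scale above 0.3 N and contact force between the fingers and caddy above 0.5 N), for 0.2 s.
At the end, for the whole second after the job is handed in: The caddy hangs free on the scale: its hook seated on the cross-bar (within 7 mm across the bar, 24 mm along it, 5 mm in height), upright within 0.12 rad and square to the bar within 0.2 rad, the carriage moving slower than 15 mm/s and pulled down 2 mm or more by the weight (x of caddy_hook in the frame of bar_mid between -0.007 and 0.007 m and y of caddy_hook in the frame of bar_mid between -0.024 and 0.024 m and z of caddy_hook in the frame of bar_mid between -0.005 and 0.005 m and angle between caddy_grip's own z axis and vertical below 0.12 rad and angle between the x axis of caddy_grip and the x axis of bar_mid, either way round below 0.2 rad and velocity of joint carriage between -0.015 and 0.015 m/s and value of joint carriage above 0.002 m); the robot touches nothing.
It fails at once if the scale's carriage moves faster than 60 mm/s (jerked, dropped or bouncing) (velocity of joint carriage above 0.06 m/s or velocity of joint carriage below -0.06 m/s).
It fails at once if the scale is pressed to its lower stop (value of joint carriage above 0.078 m).
It fails at once if the caddy bears or knocks on the scale (bar and rest together) with more than 30 N (contact force between caddy and scale above 30 N).
It fails at once if the caddy tips by more than 0.35 rad (angle between caddy_grip's own z axis and vertical above 0.35 rad).
It fails at once if a bystander is moved by more than 20 mm (distance of any of dispenser_mid, square_mid, vase_mid, clamp_mid, mug_mid from where it was at the start of the episode above 0.02 m).
It also fails if it takes over 72 s, if anything falls off the work surface, if the arm or the gripper's body presses on something with over 40 N, if the wrist force passes 120 N, or if a joint passes its speed limit or range.

## Working session

There is one attempt and no reset: what is moved stays moved. The work goes in short steps, Python scripts to look and compute and a tool call to move; the robot and the scene stay as the last step left them, time stands still between calls to the robot, and variables do not carry over. Pictures are saved under pics/ and viewed, about 8 in all and at most 12, crops included, and the job is handed in when it is done.

Besides the shell and the picture viewer there is one more tool, called after "Request:" as name(argument=value, ...) on one line, values as JSON. move_arm: Moves the arm, as the interface text tells. Its arguments: {"type":"object","properties":{"slide":{"type":"array","items":{"type":"array","items":{"type":"number"}}},"twist":{"type":"array","items":{"type":"array","items":{"type":"number"}}},"fingers":{"type":"array","items":{"type":"number"}},"newtons":{"type":"number"}},"required":["slide","twist","fingers"]}

```bash
ls; mkdir -p pics; cat > h.py <<'E'
import numpy as np, cv2
from workcell import robot, grab_frame, camera_params, ticket
def save(n,fn,crop=None,s=1):
    im,d=grab_frame(n); np.savez('pics/'+fn+'.npz',im=im,d=d)
    wr(im,fn,crop,s); return im,d
def wr(im,fn,crop=None,s=1):
    if crop: im=im[crop[1]:crop[3],crop[0]:crop[2]]
    im=cv2.resize(im,None,fx=s,fy=s,interpolation=cv2.INTER_CUBIC)
    cv2.imwrite('pics/'+fn+'.png',im[:,:,::-1])
def w(n,u,v,z):  # fixed camera depth -> world
    c=camera_params(n); f=210/np.tan(np.radians(c['fovy'])/2)
    p=np.array([(u-c['cx'])/f*z,(v-c['cy'])/f*z,z])
    return np.array(c['orientation'])@p+np.array(c['position'])
def proj(n,P):
    c=camera_params(n); f=210/np.tan(np.radians(c['fovy'])/2)
    p=np.array(c['orientation']).T@(np.array(P)-np.array(c['position']))
    return c['cx']+f*p[0]/p[2],c['cy']+f*p[1]/p[2]
E
python3 - <<'E'
from h import *
a,_=save('top','top0'); b,_=save('side','side0')
m=np.vstack([a,b]); wr(a,'t0',None,1.4); wr(b,'s0',None,1.4)
for n in('top','side'):print(n,camera_params(n))
print(robot.state(), robot.grip_point_offset)
E
```

```text
pics
top {'fovy': 51.52840954094312, 'cx': 283.4046135204017, 'cy': 203.8327173939579, 'position': array([ 0.35606179, -0.0084222 ,  1.00143443]), 'orientation': array([[ 0.10710998, -0.97101291,  0.21368525],
       [-0.99424032, -0.10540426,  0.01939377],
       [ 0.00369173, -0.21453176, -0.97671004]])}
side {'fovy': 42.860474428733056, 'cx': 274.8301372911427, 'cy': 205.54833136495634, 'position': array([0.51315653, 0.79176619, 0.9384545 ]), 'orientation': array([[-0.99993578, -0.01120321, -0.00170748],
       [-0.00657624,  0.69634028, -0.71768167],
       [ 0.00922932, -0.71762435, -0.69636924]])}
{'clock': 0.1, 'qpos': array([-1.50631850e+00,  1.81448567e-01,  1.60787198e+00, -3.67583387e-05,
        1.35379387e+00, -2.06306215e-01]), 'qvel': array([ 0.00013712, -0.00225311, -0.00289628, -0.00019518, -0.00062047,
       -0.00069332]), 'joint_efforts': array([ 2.46462168e-04, -4.34819698e+01, -3.42694795e+01,  7.03705614e-02,
        3.40208947e-02, -4.69698614e-05]), 'tcp_pos': array([ 0.15377676, -0.5535721 ,  0.23792787]), 'eef_rot': array([[ 9.63559365e-01,  2.67494545e-01, -1.33873438e-04],
       [ 2.67494436e-01, -9.63558212e-01,  1.51628443e-03],
       [ 2.76602963e-04, -1.49684046e-03, -9.99998841e-01]]), 'ft_force': array([ 0.73865409, -0.48035712, -0.33021895]), 'moment': array([-0.04345572,  0.00566485, -0.05818678]), 'width': 0.08801621548797281} -0.0187
```

View pics/t0.png

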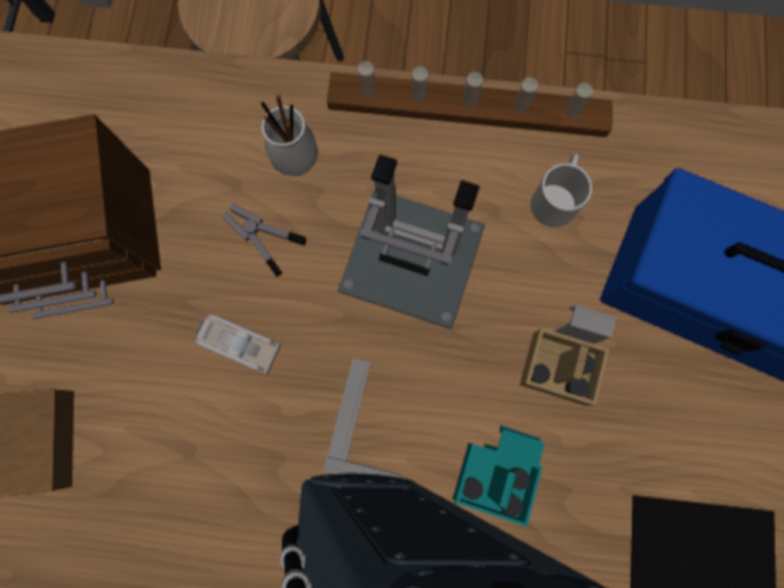

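View pics/s0.png

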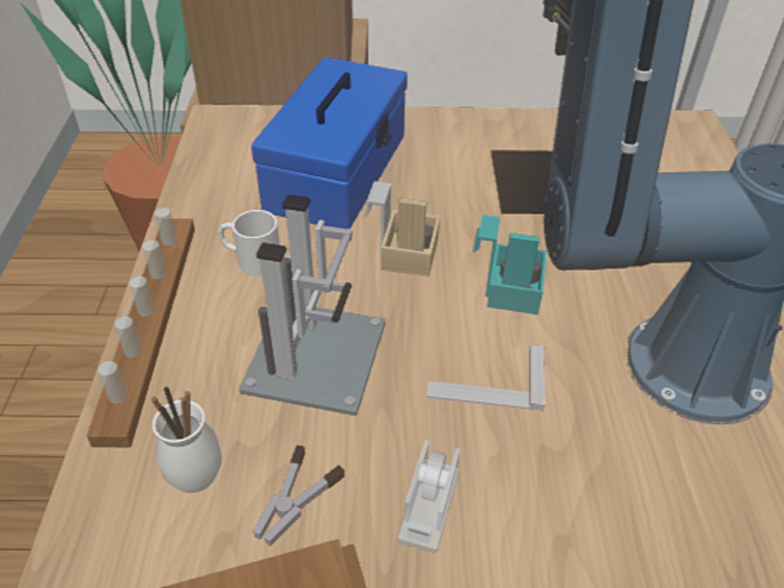

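Candidates: the plywood caddy at top (565,365), side (410,235); the turquoise look-alike at top (505,480), side (515,265), which must be left alone. I choose the plywood one. Next I take a close crop and build a point cloud.

```bash
cat >> h.py <<'E'
def cloud(n,fn):
    z=np.load('pics/'+fn+'.npz'); d=z['d'].astype(float); v,u=np.mgrid[0:420,0:560]
    c=camera_params(n); f=210/np.tan(np.radians(c['fovy'])/2)
    p=np.stack([(u-c['cx'])/f*d,(v-c['cy'])/f*d,d],-1)
    P=p@np.array(c['orientation']).T+np.array(c['position']); P[d==0]=np.nan
    return P,z['im']
E
python3 - <<'E'
from h import *
T,ti=cloud('top','top0'); S,si=cloud('side','side0')
tc=cv2.resize(ti[200:300,360:450],None,fx=4.2,fy=4.2,interpolation=2)
sc=cv2.resize(si[125:205,250:325],None,fx=5.2,fy=5.25,interpolation=2)
wr(np.hstack([tc,sc[:420]]),'crop1')
def at(P,u,v,k=1.4): return P[int(v/k),int(u/k)].round(4)
print('caddy t',at(T,569,362),'hook t',at(T,590,322),'s fin',at(S,411,205),'s hook',at(S,378,192))
c=at(T,569,362)[:2]
for nm,P in(('top',T),('side',S)):
    Q=P.reshape(-1,3); near=np.hypot(*(Q[:,:2]-c).T)<0.13
    for lo,hi in((.112,.126),(.118,.135),(.126,.14),(.04,.06)):
        q=Q[near&(Q[:,2]>lo)&(Q[:,2]<hi)]
        if len(q)>5:
            r=cv2.minAreaRect((q[:,:2]*1000).astype(np.float32)); print(nm,lo,len(q),q.mean(0).round(4),np.round(r[0],1),np.round(r[1],1),round(r[2],1))
# scale
b=at(T,405,245)
print('bar?',b, at(T,420,232),at(T,403,262))
for nm,P in(('top',T),('side',S)):
    Q=P.reshape(-1,3); near=np.hypot(*(Q[:,:2]-b[:2]).T)<0.16
    for lo,hi in((.265,.285),(.222,.24),(.135,.152),(.008,.02)):
        q=Q[near&(Q[:,2]>lo)&(Q[:,2]<hi)]
        if len(q)>5:
            r=cv2.minAreaRect((q[:,:2]*1000).astype(np.float32)); print(nm,lo,len(q),q.mean(0).round(4),np.round(r[0],1),np.round(r[1],1),round(r[2],1))
np.set_printoptions(suppress=True,linewidth=150)
E
```

```text
caddy t [ 0.4694 -0.2608  0.0777] hook t [ 0.5218 -0.2725  0.1353] s fin [ 0.4676 -0.2615  0.1225] s hook [ 0.5248 -0.2829  0.1333]
top 0.112 204 [ 0.4784 -0.2655  0.1215] [ 492.5 -257.4] [65.8 86.4] 58.7
top 0.118 430 [ 0.5032 -0.273   0.1293] [ 519.2 -274.8] [ 64.1 155.7] 67.7
top 0.126 539 [ 0.5226 -0.2776  0.1345] [ 471.3 -255.3] [ 63.7 259.2] 67.7
top 0.04 742 [ 0.4649 -0.269   0.0516] [ 468.7 -266.5] [111.4  96. ] 78.4
side 0.112 151 [ 0.4814 -0.2632  0.1194] [ 492.9 -259.6] [63.5 90.7] 61.2
side 0.118 191 [ 0.494 -0.267  0.127] [ 517.1 -276.3] [ 67.1 155. ] 70.4
side 0.126 267 [ 0.5178 -0.2744  0.1345] [ 521.6 -275.6] [ 68.8 156.1] 56.8
side 0.04 598 [ 0.467  -0.2521  0.0507] [ 504.4 -271.9] [116.5 172.3] 80.6
bar? [0.5799 0.0025 0.2305] [ 0.6586 -0.0175  0.05  ] [0.5794 0.0051 0.1436]
top 0.265 579 [ 0.6524 -0.0155  0.2758] [653.7 -14.4] [136.1  35.7] 77.6
top 0.222 856 [ 0.5974 -0.0011  0.2315] [618.8  -7. ] [131.1  90.8] 77.2
top 0.135 461 [5.990e-01 5.000e-04 1.425e-01] [612.5   7.4] [127.9  90.7] 50.0
top 0.008 4561 [ 0.6053 -0.0115  0.0143] [576.8   2.5] [200.1 290.9] 77.6
side 0.265 428 [ 0.6541 -0.0062  0.2758] [653.5 -13.2] [139.9  36.7] 78.0
side 0.222 869 [0.6108 0.0022 0.2311] [620.5  -7.5] [133.9  95.7] 77.4
side 0.135 651 [0.619  0.0055 0.1434] [625.5  -6. ] [132.  113.3] 74.2
side 0.008 4163 [0.6078 0.0156 0.0152] [571.9   2.7] [203.7 297.9] 77.8
```

View pics/crop1.png

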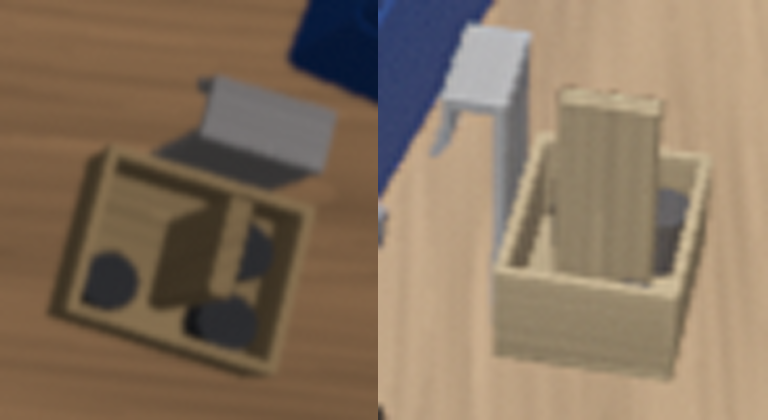

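The crop confirms the plywood caddy, with its fin top at about top-image pixel (416,258) and the hook pointing away from the robot. Now I fit both poses more precisely.

```bash
python3 - <<'E'
from h import *
np.set_printoptions(suppress=True,linewidth=150)
T,ti=cloud('top','top0'); S,si=cloud('side','side0')
def rect(q): 
    r=cv2.minAreaRect((q[:,:2]*1000).astype(np.float32)); return len(q),np.round(q.mean(0)*1000,1),np.round(r[0],1),np.round(r[1],1),round(r[2],1)
a=np.radians(-12.3); ex=np.array([np.cos(a),np.sin(a)]); ey=np.array([-ex[1],ex[0]])
for nm,P,im in(('top',T,ti),('side',S,si)):
    Q=P.reshape(-1,3); C=im.reshape(-1,3).astype(int); wood=C[:,0]-C[:,2]>15; grey=abs(C[:,0]-C[:,2])<=22
    n=np.hypot(*(Q[:,:2]-[.468,-.263]).T)<0.11
    q=Q[n&wood&(Q[:,2]>.117)&(Q[:,2]<.132)]; print(nm,'fin',rect(q))
    q=Q[n&grey&(Q[:,2]>.129)&(Q[:,2]<.14)&(Q[:,0]>.5)]; print(nm,'roof',rect(q))
    q=Q[n&wood&(Q[:,2]>.049)&(Q[:,2]<.062)]; print(nm,'rim',rect(q))
    o=np.array([.6244,-.0074]); xy=Q[:,:2]-o; X=xy@ex;Y=xy@ey
    for lab,z0,z1 in(('bar',.2265,.236),('rest',.138,.152)):
        m=(abs(Y)<.035)&(X>-.08)&(X<.0)&(Q[:,2]>z0)&(Q[:,2]<z1)
        if m.sum()>3: print(nm,lab,m.sum(),'X pct',np.percentile(X[m],[2,50,98]).round(4),'Z',np.percentile(Q[m,2],[5,50,95]).round(4))
    m=(abs(Y)<.1)&(X>-.1)&(X<.0)&(Q[:,2]>.226)&(Q[:,2]<.24)
    print('arms Y',np.percentile(Y[m],[1,99]).round(4), 'hist',np.histogram(X[m&(abs(Y)<.04)],bins=np.arange(-.08,.005,.004))[0])
    # bar direction line fit
    q=Q[m&(abs(Y)<.045)&(X<-.02)]; v=cv2.fitLine((q[:,:2]).astype(np.float32),cv2.DIST_HUBER,0,.001,.001).ravel(); print('bar line ang',np.degrees(np.arctan2(v[1],v[0])),v)
E
```

```text
top fin (166, array([ 467.3, -264.5,  124.2]), array([ 492.1, -257.3]), array([65.6, 85.6]), 58.7)
top roof (463, array([ 524.1, -277. ,  135.1]), array([ 524.7, -277.4]), array([60.7, 30.9]), 78.5)
top rim (555, array([ 466.9, -266.5,   54.6]), array([ 467.5, -266.2]), array([111.2,  93.9]), 78.1)
top bar 224 X pct [-0.05   -0.0453 -0.0389] Z [0.2275 0.2304 0.2327]
top rest 275 X pct [-0.0533 -0.0463 -0.0022] Z [0.1395 0.1447 0.1478]
arms Y [-0.064   0.0622] hist [ 0  0  0  0  0  0  0 66 98 79 19  0  0  0  0  0  0  0  0  0  0]
bar line ang 77.14359 [0.22250831 0.97493076 0.58015424 0.00142887]
side fin (119, array([ 470. , -262.6,  123.8]), array([ 492.6, -260.9]), array([104.3,  24.8]), 4.9)
side roof (215, array([ 524.4, -274.9,  136.1]), array([ 524.6, -278.1]), array([68.5, 31.9]), 79.8)
side rim (374, array([ 467.1, -253.3,   55.3]), array([ 467.1, -266.9]), array([116.7,  94.1]), 78.7)
side bar 140 X pct [-0.051  -0.0462 -0.0396] Z [0.228  0.2316 0.2343]
side rest 255 X pct [-0.054  -0.0445 -0.0017] Z [0.139  0.1451 0.1488]
arms Y [-0.0634  0.064 ] hist [ 0  0  0  0  0  0  0 57 59 48  4  0  0  0  0  0  0  0  0  0  0]
bar line ang 77.78056 [0.21165627 0.97734416 0.57960296 0.00322759]
```

```bash
python3 - <<'E'
from h import *
np.set_printoptions(suppress=True,linewidth=150,precision=4)
T,ti=cloud('top','top0'); S,si=cloud('side','side0')
for nm,P,im in(('top',T,ti),('side',S,si)):
    Q=P.reshape(-1,3); C=im.reshape(-1,3).astype(int); b=(C[:,2]-C[:,0]>40)&(Q[:,2]>.02)&(Q[:,1]<-.2)&(Q[:,0]>.3)
    q=Q[b]; print(nm,'box zmax',np.percentile(q[:,2],[50,98]),cv2.boxPoints(cv2.minAreaRect(q[:,:2].astype(np.float32))))
print(camera_params('wrist')['T_tool_cam'])
s=robot.state(); R=s['eef_rot']; p=s['tcp_pos']
def go(target): return R.T@(np.array(target)-p)/.06
print(go([.468,-.266,.238]),go([.468,-.266,.0863]))
E
```

```text
top box zmax [0.1641 0.1681] [[ 0.185  -0.481 ]
 [ 0.6461 -0.6829]
 [ 0.7758 -0.3866]
 [ 0.3147 -0.1847]]
side box zmax [0.1634 0.1698] [[ 0.2908 -0.21  ]
 [ 0.5768 -0.928 ]
 [ 0.9223 -0.7904]
 [ 0.6364 -0.0724]]
[[ 0.0003 -0.9636 -0.2672  0.0683]
 [ 1.      0.0004 -0.0003  0.0003]
 [ 0.0004 -0.2672  0.9636 -0.1458]
 [ 0.      0.      0.      1.    ]]
[ 6.3283 -3.2173  0.0054] [ 6.3276 -3.2135  2.5337]
```

Request:
move_arm(slide=[[0.63,-0.32,0],[1.4,-0.7,0],[2.2,-1.1,0],[3.0,-1.5,0],[3.8,-1.9,0],[4.6,-2.3,0],[5.3,-2.7,0.2],[5.9,-3.0,0.4],[6.33,-3.215,0.5],[6.33,-3.215,0.5]], twist=[[0,0,0.3],[0,0,0.7],[0,0,1.1],[0,0,1.5],[0,0,2.0],[0,0,2.5],[0,0,2.9],[0,0,3.2],[0,0,3.41],[0,0,3.41]], fingers=[0,0,0,0,0,0,0,0,0,0])

```text
clock: 1.35
tcp_pos: [0.4686, -0.2648, 0.2077]
eef_rot: [[0.98, -0.201, -0.001], [-0.201, -0.98, 0.001], [-0.002, -0.001, -1.0]]
ft_force: [0.2, -0.8, -0.4]
width: 0.0881
```

```bash
python3 - <<'E'
from h import *
np.set_printoptions(suppress=True,linewidth=150,precision=4)
s=robot.state(); print(s['tcp_pos'],s['eef_rot'],s['ft_force'],s['clock'])
T,ti=cloud('top','top0'); S,si=cloud('side','side0')
a=np.radians(-11.8); ex=np.array([np.cos(a),np.sin(a)]); ey=np.array([-ex[1],ex[0]])
for P in(T,S):
    Q=P.reshape(-1,3); xy=Q[:,:2]-[.468,-.266]; X=xy@ex;Y=xy@ey
    m=(abs(X)<.1)&(Y<-.06)&(Y>-.3)&(Q[:,2]>.08); 
    for x0 in(-.1,-.05,0,.05): 
        k=m&(X>x0)&(X<x0+.05); print(x0,k.sum(),Y[k].max() if k.any() else '')
# wrist projection of expected caddy
T_=camera_params('wrist'); im,d=save('wrist','w1',None,1.4)
print({k:T_[k] for k in('fovy','cx','cy')})
E
```

```text
[ 0.4686 -0.2648  0.2077] [[ 0.9796 -0.2007 -0.0015]
 [-0.2007 -0.9796  0.0015]
 [-0.0017 -0.0012 -1.    ]] [ 0.1831 -0.7967 -0.3683] 1.35
-0.1 0 
-0.05 0 
0 0 
0.05 580 -0.18418464024576967
-0.1 0 
-0.05 0 
0 0 
0.05 278 -0.17967173264422284
{'fovy': 65.70646984690485, 'cx': 278.25327127875545, 'cy': 204.4821049082722}
```

View pics/w1.png

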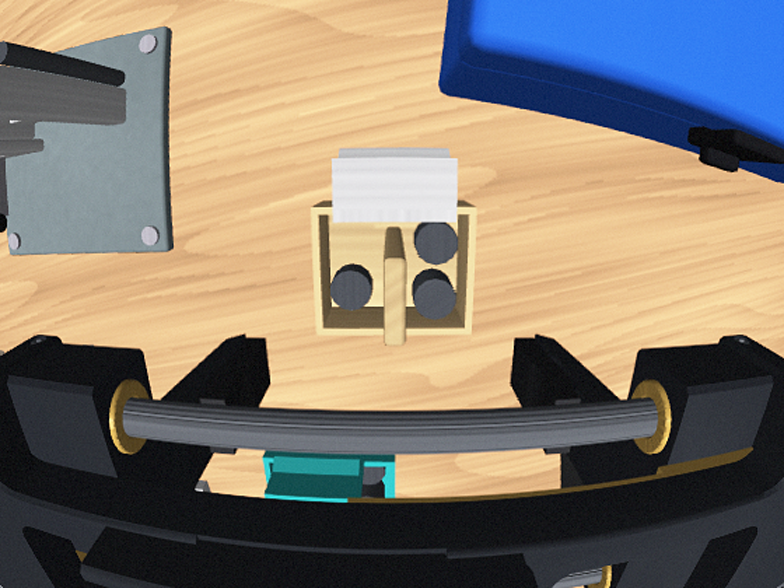

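The wrist view shows the fin at (394,300), square between the fingertips (268 and 512). I refine from wrist depth.

```bash
cat >> h.py <<'E'
def wcloud(fn,p,R):
    z=np.load('pics/'+fn+'.npz'); d=z['d'].astype(float); v,u=np.mgrid[0:420,0:560]
    c=camera_params('wrist'); f=210/np.tan(np.radians(c['fovy'])/2); T=np.array(c['T_tool_cam'])
    a,b=u-c['cx'],v-c['cy']; r=np.hypot(a,b); k=np.tan(r/f)/np.maximum(r,1e-9)
    P=np.stack([a*k*d,b*k*d,d],-1)@T[:3,:3].T+T[:3,3]; P[d==0]=np.nan
    return P, P@np.array(R).T+np.array(p), z['im']
E
python3 - <<'E'
from h import *
np.set_printoptions(suppress=True,linewidth=150,precision=4)
s=robot.state(); p,R=s['tcp_pos'],s['eef_rot']
L,W,im=wcloud('w1',p,R); C=im.astype(int); wood=C[...,0]-C[...,2]>15
def rect(m):
    q=(L[m][:,:2]*1000).astype(np.float32); r=cv2.minAreaRect(q); return m.sum(),np.round(r[0],1),np.round(r[1],1),round(r[2],1),np.median(W[m][:,2])
n=(np.hypot(L[...,0],L[...,1])<.11); z=W[...,2]
print('fin top',rect(n&wood&(z>.118)&(z<.135)&(abs(L[...,1])<.03)))
print('rim',rect(n&wood&(z>.049)&(z<.061)))
print('roof',rect(n&~wood&(z>.122)&(z<.145)&(L[...,0]>.03)))
E
```

```text
fin top (np.int64(1027), array([17.7, -5.1]), array([25.7, 95.3]), 70.5, np.float64(0.12497109865768961))
rim (np.int64(1876), array([-4.8,  2.8]), array([111.,  91.]), 89.7, np.float64(0.05520382023838144))
roof (np.int64(3985), array([55.8,  2.4]), array([60.3, 30.7]), 89.9, np.float64(0.13533838429488804))
```

Request:
move_arm(slide=[[-0.05,0.035,0.4],[-0.05,0.035,0.9],[-0.05,0.035,1.4],[-0.05,0.035,1.8],[-0.05,0.035,2.02],[-0.05,0.035,2.02],[-0.05,0.035,2.02],[-0.05,0.035,2.02],[-0.05,0.035,2.02],[-0.05,0.035,2.02],[-0.05,0.035,2.02],[-0.05,0.035,2.02]], twist=[[0,0,0],[0,0,0],[0,0,0],[0,0,0],[0,0,0],[0,0,0],[0,0,0],[0,0,0],[0,0,0],[0,0,0],[0,0,0],[0,0,0]], fingers=[0,0,0,0,0,0.4,0.6,0.8,0.9,1,1,1], newtons=50)

```text
clock: 2.9
tcp_pos: [0.4648, -0.268, 0.0875]
eef_rot: [[0.979, -0.204, -0.0], [-0.204, -0.979, 0.0], [-0.0, -0.0, -1.0]]
ft_force: [0.1, -0.0, 0.4]
width: 0.0205
```

Request:
move_arm(slide=[[0,0,0],[0,0,0],[0,0,-0.1],[0,0,-0.3],[0,0,-0.6],[0,0,-1.0],[0,0,-1.4],[0,0,-1.8],[0,0,-2.2],[0,0,-2.5],[0,0,-2.7],[0,0,-2.7]], twist=[[0,0,0],[0,0,0],[0,0,0],[0,0,0],[0,0,0],[0,0,0],[0,0,0],[0,0,0],[0,0,0],[0,0,0],[0,0,0],[0,0,0]], fingers=[1,1,1,1,1,1,1,1,1,1,1,1])

```text
clock: 4.4
tcp_pos: [0.4651, -0.2683, 0.2505]
eef_rot: [[0.979, -0.204, 0.001], [-0.204, -0.979, -0.001], [0.001, 0.001, -1.0]]
ft_force: [-0.3, 0.1, -3.7]
width: 0.0118
```

```bash
python3 - <<'E'
from h import *
np.set_printoptions(suppress=True,linewidth=150,precision=4)
F=[];M=[]
for i in range(4):
    s=robot.state(); F.append(s['ft_force']);M.append(s['moment']); p,R=s['tcp_pos'],s['eef_rot']
    im,d=grab_frame('wrist' if i<3 else 'side')
    if i==2: np.savez('pics/w2.npz',im=im,d=d); pp,RR=p,R; wr(im,'w2',None,1.4)
np.savez('pics/side2.npz',im=im,d=d); wr(im,'s2',None,1.4)
print(np.mean(F,0),np.std(F,0),np.mean(M,0),p,R,s['width'],s['clock'])
L,W,im=wcloud('w2',pp,RR); C=im.astype(int); wood=C[...,0]-C[...,2]>15
n=(np.hypot(L[...,0],L[...,1])<.12); z=L[...,2]
def rect(m):
    q=(L[m][:,:2]*1000).astype(np.float32); r=cv2.minAreaRect(q); return m.sum(),np.round(r[0],1),np.round(r[1],1),round(r[2],1),np.median(L[m][:,2])
m=n&~wood&(z<-.035)&(z>-.065)&(L[...,0]>.03)&(L[...,0]<.09)&(abs(L[...,1])<.04); print('roof',rect(m))
q=L[m]; A=np.c_[q[:,:2],np.ones(len(q))]; print('plane',np.linalg.lstsq(A,q[:,2],rcond=None)[0])
m=n&wood&(z>.02)&(z<.045); print('rim',rect(m)); q=L[m]; A=np.c_[q[:,:2],np.ones(len(q))]; print('plane',np.linalg.lstsq(A,q[:,2],rcond=None)[0])
S,si=cloud('side','side2'); Q=S.reshape(-1,3); C=si.reshape(-1,3).astype(int)
q0=(Q-p)@R; g=abs(C[:,0]-C[:,2])<=22
k=(abs(q0[:,0]-.06)<.022)&(abs(q0[:,1])<.04)&(q0[:,2]<-.035)&(q0[:,2]>-.06)&g
if k.sum()>5: print('side roof',k.sum(),np.percentile(q0[k],[2,50,98],axis=0))
E
```

```text
[ 0.0562  0.0258 -3.5616] [0.613  0.1997 0.4451] [0.0743 0.0183 0.0171] [ 0.4644 -0.2676  0.2485] [[ 0.979  -0.2039 -0.0014]
 [-0.2039 -0.979   0.0013]
 [-0.0016 -0.001  -1.    ]] 0.011288169533528264 4.55
roof (np.int64(19291), array([59.1,  0.2]), array([60.6, 31.3]), 89.9, np.float64(-0.04775381118719685))
plane [ 0.0009  0.0032 -0.0478]
rim (np.int64(1633), array([13.8,  0. ]), array([ 59.5, 110.9]), 0.1, np.float64(0.032570673218740714))
plane [-0.1245  0.0053  0.0349]
side roof 166 [[ 0.0486 -0.0329 -0.0524]
 [ 0.0645 -0.0109 -0.0497]
 [ 0.0747  0.0265 -0.0369]]
```

View pics/s2.png

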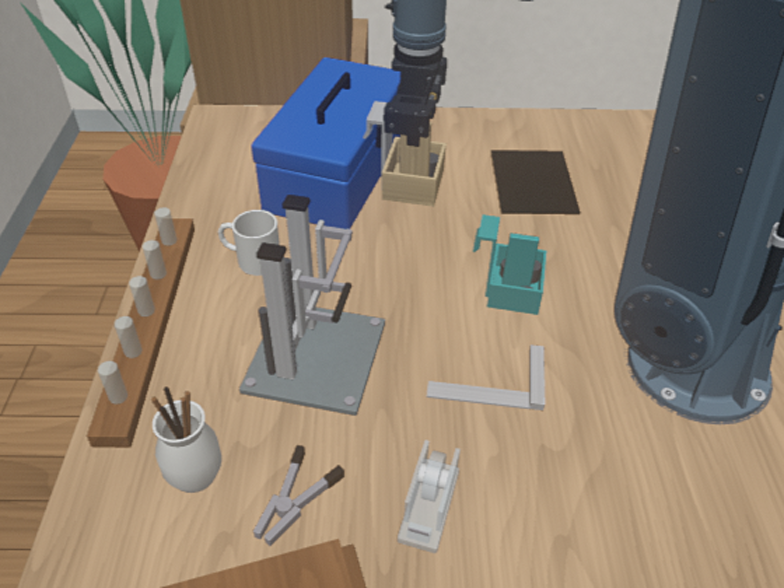

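The caddy is held level: the side view shows it lifted at (412,165), the weight is about 3.4 N, and the roof plane is flat. I move to a staging pose in front of the bar.

Request:
move_arm(slide=[[-0.05,-0.1,-0.05],[-0.15,-0.35,-0.1],[-0.3,-0.8,-0.15],[-0.4,-1.35,-0.15],[-0.5,-1.95,-0.15],[-0.55,-2.55,-0.15],[-0.55,-3.15,-0.15],[-0.55,-3.7,-0.15],[-0.55,-4.2,-0.15],[-0.55,-4.55,-0.15],[-0.55,-4.75,-0.15],[-0.55,-4.8,-0.15]], twist=[[0,0,0],[0,0,0],[0,0,0.02],[0,0,0.04],[0,0,0.06],[0,0,0.07],[0,0,0.07],[0,0,0.07],[0,0,0.07],[0,0,0.07],[0,0,0.07],[0,0,0.07]], fingers=[1,1,1,1,1,1,1,1,1,1,1,1])

```text
clock: 6.1
tcp_pos: [0.491, 0.0214, 0.2586]
eef_rot: [[0.977, -0.212, 0.0], [-0.212, -0.977, -0.0], [0.0, 0.0, -1.0]]
ft_force: [0.5, 0.4, -3.7]
width: 0.0119
```

```bash
cat > m.py <<'E'
from h import *
import sys
np.set_printoptions(suppress=True,linewidth=150,precision=4)
fn=sys.argv[1]; F=[]
for i in range(3):
    s=robot.state(); F.append(s['ft_force']); p,R=s['tcp_pos'],s['eef_rot']
    im,d=grab_frame(('side','top','wrist')[i]); np.savez('pics/%s%d.npz'%(fn,i),im=im,d=d); wr(im,'%s%d'%(fn,i),None,1.4)
print(np.mean(F,0),p,R[:,0],R[:,2],s['width'],s['clock'])
L,W,im=wcloud(fn+'2',p,R)
for nm,P in(('side',(cloud('side',fn+'0')[0]-p)@R),('top',(cloud('top',fn+'1')[0]-p)@R),('wrist',L)):
    Q=P.reshape(-1,3); x,y,z=Q.T
    r=(z<-.038)&(z>-.060)&(x>.03)&(x<.09)&(abs(y)<.035)
    zb=p[2]-.231
    out=[]
    for lab,m in(('roof',r),('bar',(x>.045)&(x<.13)&(abs(y)<.04)&(abs(z-zb)<.006))):
        if m.sum()>20: out.append((lab,int(m.sum()),'x',np.percentile(x[m],[2,50,98]).round(4),'y',np.percentile(y[m],[1,99]).round(4),'z',np.percentile(z[m],[5,50,95]).round(4)))
    print(nm,*out,sep='\n  ')
    a=(abs(z-zb)<.008)&(x>.05)&(x<.13)&(abs(y)<.09)
    if a.sum()>20: print('  arms y',np.percentile(y[a],[1,99]))
E
python3 m.py st
```

```text
[ 0.0871  0.4937 -2.7681] [0.4911 0.0206 0.2586] [ 0.977  -0.2132 -0.    ] [-0.0001 -0.0002 -1.    ] 0.011723479093440731 6.2
side
  ('roof', 312, 'x', array([0.0482, 0.0632, 0.0753]), 'y', array([-0.0325,  0.0292]), 'z', array([-0.051 , -0.0493, -0.0445]))
  ('bar', 157, 'x', array([0.0453, 0.0883, 0.0962]), 'y', array([-0.0395,  0.0357]), 'z', array([0.024 , 0.0276, 0.0321]))
  arms y [-0.0634  0.0604]
top
wrist
  ('roof', 19327, 'x', array([0.0442, 0.0595, 0.0741]), 'y', array([-0.0291,  0.0296]), 'z', array([-0.0488, -0.0478, -0.0467]))
  ('bar', 3007, 'x', array([0.0849, 0.0898, 0.0958]), 'y', array([-0.0392,  0.0391]), 'z', array([0.0271, 0.0286, 0.0313]))
  arms y [-0.0615  0.0628]
```

View pics/st2.png

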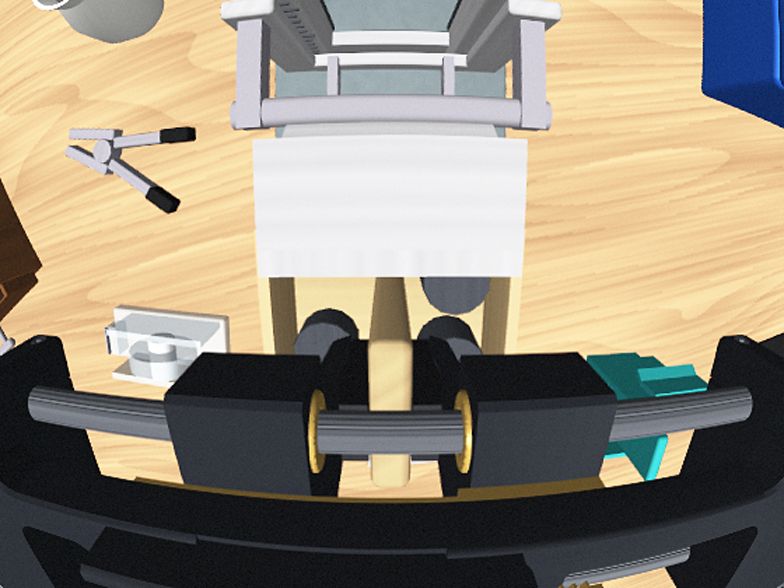

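Request:
move_arm(slide=[[0.05,0,0],[0.15,0,0],[0.28,0,0],[0.4,0,0],[0.46,0,0],[0.48,0,0.05],[0.48,0,0.15],[0.48,0,0.27],[0.48,0,0.33],[0.48,0,0.33]], twist=[[0,0,0],[0,0,0],[0,0,0],[0,0,0],[0,0,0],[0,0,0],[0,0,0],[0,0,0],[0,0,0],[0,0,0]], fingers=[1,1,1,1,1,1,1,1,1,1])

```text
clock: 7.5
tcp_pos: [0.519, 0.0146, 0.2382]
eef_rot: [[0.977, -0.213, -0.001], [-0.213, -0.977, 0.0], [-0.001, 0.0, -1.0]]
ft_force: [-0.6, 0.2, -3.1]
width: 0.0116
```

```bash
python3 m.py ap; python3 - <<'E'
from h import *
im=np.load('pics/ap0.npz')['im']; wr(im,'apc',(170,110,330,250),4.5)
s=robot.state();p,R=s['tcp_pos'],s['eef_rot']
h=p+R@[.0597,0,-.0355]; print('hook px',[proj('side',h+R@[x,-y,0]) for x,y in((0,.03),(0,-.03))],h)
print('bar px',[proj('side',np.array([.580,.002,.225])+y*np.array([.213,.977,0])) for y in(.03,-.03,0)])
E
```

```text
[-0.7169  0.2383 -3.1253] [0.5194 0.0145 0.2388] [ 0.977  -0.2134  0.0002] [ 0.0002 -0.     -1.    ] 0.01164251103653335 7.6
side
  ('roof', 280, 'x', array([0.0495, 0.064 , 0.0749]), 'y', array([-0.0311,  0.0292]), 'z', array([-0.0506, -0.0486, -0.0441]))
  ('bar', 101, 'x', array([0.0452, 0.061 , 0.0674]), 'y', array([-0.0399,  0.0105]), 'z', array([0.0046, 0.0076, 0.0117]))
  arms y [-0.0659  0.0609]
top
wrist
  ('roof', 19331, 'x', array([0.0442, 0.0595, 0.0741]), 'y', array([-0.0291,  0.0295]), 'z', array([-0.0488, -0.0478, -0.0468]))
  arms y [-0.0626  0.064 ]
hook px [(np.float64(236.51451822050205), np.float64(176.8668334318836)), (np.float64(244.7683559546907), np.float64(157.2957956811077))] [0.57783554 0.00173283 0.27449734]
bar px [(np.float64(236.43413347282097), np.float64(196.12317900640173)), (np.float64(244.41858056202344), np.float64(176.4229159779951)), (np.float64(240.50536016142723), np.float64(186.0781206926866))]
```

View pics/apc.png

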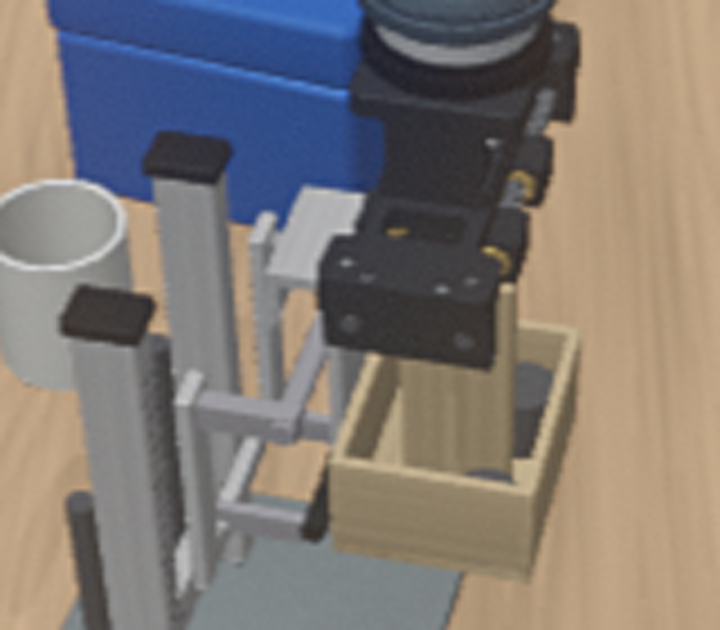

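Request:
move_arm(slide=[[-0.01,0,0.04],[-0.01,0,0.1],[-0.01,0,0.17],[-0.01,0,0.24],[-0.01,0,0.31],[-0.01,0,0.38],[-0.01,0,0.45],[-0.01,0,0.52],[-0.01,0,0.59],[-0.01,0,0.64],[-0.01,0,0.66],[-0.01,0,0.66]], twist=[[0,0,0],[0,0,0],[0,0,0],[0,0,0],[0,0,0],[0,0,0],[0,0,0],[0,0,0],[0,0,0],[0,0,0],[0,0,0],[0,0,0]], fingers=[1,1,1,1,1,1,1,1,1,1,1,1])

```text
clock: 9.15
tcp_pos: [0.5188, 0.0146, 0.1991]
eef_rot: [[0.977, -0.213, -0.0], [-0.213, -0.977, 0.0], [-0.0, -0.0, -1.0]]
ft_force: [-0.1, 0.0, -2.6]
width: 0.0116
```

```bash
python3 m.py dn; python3 - <<'E'
from h import *
im=np.load('pics/dn0.npz')['im']; wr(im,'dnc',(190,135,290,235),6)
E
```

```text
[-0.0483 -0.1138 -3.3908] [0.5189 0.0146 0.1993] [ 0.977  -0.2134  0.0003] [ 0.0002 -0.0001 -1.    ] 0.011490794568612706 9.25
side
  ('roof', 289, 'x', array([0.0484, 0.0635, 0.0755]), 'y', array([-0.0316,  0.0307]), 'z', array([-0.0512, -0.049 , -0.0446]))
  ('bar', 72, 'x', array([0.0572, 0.0636, 0.0758]), 'y', array([-0.0394, -0.0176]), 'z', array([-0.0353, -0.0313, -0.0278]))
  arms y [-0.0657  0.0623]
top
wrist
  ('roof', 19332, 'x', array([0.0442, 0.0595, 0.0741]), 'y', array([-0.0291,  0.0296]), 'z', array([-0.0488, -0.0478, -0.0467]))
  ('bar', 734, 'x', array([0.0562, 0.062 , 0.0674]), 'y', array([-0.0399,  0.0399]), 'z', array([-0.0322, -0.0308, -0.0277]))
  arms y [-0.0622  0.0635]
```

View pics/dnc.png

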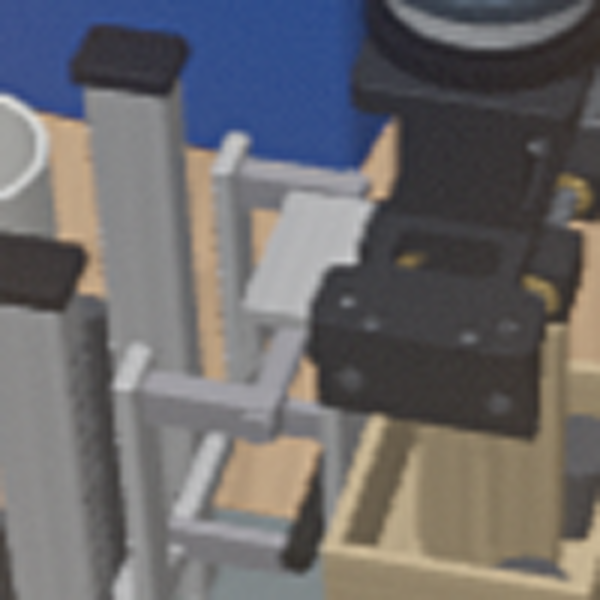

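Hook is over the bar (roof at crop (310,250), bar entering below), with no side force and about 10 mm left. I ease down at about 8 mm/s.

Request:
move_arm(slide=[[0,0,0.03],[0,0,0.06],[0,0,0.09],[0,0,0.12],[0,0,0.14],[0,0,0.155],[0,0,0.17],[0,0,0.185],[0,0,0.2],[0,0,0.215],[0,0,0.23],[0,0,0.23]], twist=[[0,0,0],[0,0,0],[0,0,0],[0,0,0],[0,0,0],[0,0,0],[0,0,0],[0,0,0],[0,0,0],[0,0,0],[0,0,0],[0,0,0]], fingers=[1,1,1,1,1,1,1,1,1,1,1,1])

```text
clock: 10.8
tcp_pos: [0.5189, 0.0146, 0.1854]
eef_rot: [[0.977, -0.213, 0.0], [-0.213, -0.977, -0.0], [0.0, 0.0, -1.0]]
ft_force: [0.3, 0.7, -1.5]
width: 0.0114
```

```bash
cat > f.py <<'E'
from h import *
import sys
np.set_printoptions(suppress=True,linewidth=150,precision=4)
F=[];M=[]
N=int(sys.argv[1])
for i in range(N):
    s=robot.state(); F.append(s['ft_force']);M.append(s['moment']); p,R=s['tcp_pos'],s['eef_rot']
    im,d=grab_frame('wrist')
np.savez('pics/f.npz',im=im,d=d)
L,W,im=wcloud('f',p,R)
print('F',np.mean(F,0),'M tool',R.T@np.mean(M,0),p,'tilt z',R[:,2],'w',s['width'],s['clock'])
x,y,z=L.reshape(-1,3).T; X,Y,Z=W.reshape(-1,3).T
m=(x>.046)&(x<.073)&(abs(y)<.028)&(z<-.03)&(z>-.07)
A=np.c_[X[m]*.977-Y[m]*.213,X[m]*.213+Y[m]*.977,np.ones(m.sum())]; c=np.linalg.lstsq(A,Z[m],rcond=None)[0]
print('roof z',Z[m].mean(),'slope x',c[0],'y',c[1],'tool x',np.percentile(x[m],[2,98]))
for s0 in(-1,1):   # bar stubs/arms beside hook
    b=(s0*y>.034)&(s0*y<.048)&(x>.045)&(x<.075)&(Z>.14)&(Z<.24)
    if b.sum()>10: print('bar',s0,int(b.sum()),'top z',np.percentile(Z[b],[50,95]),'x',np.percentile(x[b],[2,98]))
E
python3 f.py 4
```

```text
F [ 0.401   0.4963 -1.8388] M tool [ 0.0087  0.072  -0.0045] [0.5189 0.0146 0.1854] tilt z [ 0.0002 -0.0001 -1.    ] w 0.011677962813252184 10.95
roof z 0.23331566835872997 slope x 0.001105326731613858 y 0.0025043747332850474 tool x [0.0466 0.0725]
bar -1 1270 top z [0.2264 0.2278] x [0.0562 0.0675]
bar 1 1266 top z [0.2264 0.228 ] x [0.0563 0.0675]
```

Request:
move_arm(slide=[[0,0,0.015],[0,0,0.03],[0,0,0.045],[0,0,0.06],[0,0,0.075],[0,0,0.09],[0,0,0.105],[0,0,0.12],[0,0,0.135],[0,0,0.15],[0,0,0.16],[0,0,0.16]], twist=[[0,0,0],[0,0,0],[0,0,0],[0,0,0],[0,0,0],[0,0,0],[0,0,0],[0,0,0],[0,0,0],[0,0,0],[0,0,0],[0,0,0]], fingers=[1,1,1,1,1,1,1,1,1,1,1,1])

```text
clock: 12.5
tcp_pos: [0.5188, 0.0146, 0.1757]
eef_rot: [[0.977, -0.213, -0.0], [-0.213, -0.977, 0.0], [-0.0, -0.0, -1.0]]
ft_force: [1.5, -1.4, -1.2]
width: 0.0114
```

```bash
python3 f.py 6
```

```text
F [ 0.9341 -0.9032 -1.0833] M tool [-0.043   0.2829 -0.0122] [0.5188 0.0146 0.1758] tilt z [ 0.0001  0.     -1.    ] w 0.011724543146555239 12.75
roof z 0.22377583700012899 slope x 0.003171161048706521 y 0.001995391286331194 tool x [0.0466 0.0725]
bar -1 1291 top z [0.2168 0.2184] x [0.0562 0.0678]
bar 1 1262 top z [0.2169 0.2184] x [0.0563 0.0675]
```

Request:
move_arm(slide=[[0,0,0.01],[0,0,0.02],[0,0,0.03],[0,0,0.04],[0,0,0.05],[0,0,0.06],[0,0,0.07],[0,0,0.08],[0,0,0.09],[0,0,0.1],[0,0,0.1],[0,0,0.1]], twist=[[0,0.02,0],[0,0.05,0],[0,0.08,0],[0,0.11,0],[0,0.14,0],[0,0.17,0],[0,0.2,0],[0,0.23,0],[0,0.26,0],[0,0.29,0],[0,0.32,0],[0,0.32,0]], fingers=[1,1,1,1,1,1,1,1,1,1,1,1])

```text
clock: 14.3
tcp_pos: [0.5189, 0.0146, 0.1698]
eef_rot: [[0.976, -0.213, 0.044], [-0.213, -0.977, -0.01], [0.045, -0.0, -0.999]]
ft_force: [3.2, 0.3, -0.3]
width: 0.0113
```

```bash
python3 f.py 8
```

```text
F [ 2.2752 -0.1505  0.004 ] M tool [ 0.0284  0.3716 -0.027 ] [0.5189 0.0146 0.1698] tilt z [ 0.0438 -0.0095 -0.999 ] w 0.011877893341398618 14.65
roof z 0.2203931615687669 slope x 0.04672151750117476 y 0.001212581854760808 tool x [0.0466 0.0725]
bar -1 1301 top z [0.2137 0.2151] x [0.0578 0.0693]
bar 1 1271 top z [0.2138 0.2153] x [0.0579 0.0691]
```

Request:
move_arm(slide=[[0.002,0,0.002],[0.004,0,0.005],[0.005,0,0.008],[0.006,0,0.01],[0.006,0,0.01],[0.006,0,0.01]], twist=[[0,0.015,0],[0,0.03,0],[0,0.05,0],[0,0.07,0],[0,0.07,0],[0,0.07,0]], fingers=[1,1,1,1,1,1])

```text
clock: 15.45
tcp_pos: [0.5191, 0.0146, 0.1691]
eef_rot: [[0.976, -0.213, 0.053], [-0.213, -0.977, -0.011], [0.054, -0.0, -0.999]]
ft_force: [1.6, -0.0, -0.3]
width: 0.0115
```

```bash
python3 f.py 8
```

```text
F [ 2.2011  0.3248 -0.2266] M tool [0.1269 0.2238 0.0207] [0.5191 0.0146 0.1691] tilt z [ 0.053  -0.0115 -0.9985] w 0.011429201406834065 15.8
roof z 0.21998763243759445 slope x 0.05293917304723952 y 0.0005410120003474794 tool x [0.0466 0.0725]
bar -1 1258 top z [0.2133 0.2148] x [0.0581 0.0694]
bar 1 1291 top z [0.2133 0.2149] x [0.058  0.0694]
```

Request:
move_arm(slide=[[0.004,0,0.001],[0.008,0,0.002],[0.008,0,0.002],[0.008,0,0.002]], twist=[[0,0.01,0],[0,0.02,0],[0,0.02,0],[0,0.02,0]], fingers=[1,1,1,1], newtons=25)

```text
clock: 16.35
tcp_pos: [0.5192, 0.0146, 0.1687]
eef_rot: [[0.975, -0.213, 0.055], [-0.213, -0.977, -0.012], [0.056, -0.0, -0.998]]
ft_force: [-1.7, 0.7, -0.7]
width: 0.0116
```

Request:
move_arm(slide=[[0,0,0],[0,0,0],[0,0,0],[0,0,0]], twist=[[0,0,0],[0,0,0],[0,0,0],[0,0,0]], fingers=[1,1,1,1], newtons=10)

```text
clock: 16.85
tcp_pos: [0.5192, 0.0146, 0.1688]
eef_rot: [[0.975, -0.213, 0.055], [-0.213, -0.977, -0.012], [0.056, -0.0, -0.998]]
ft_force: [-3.9, 1.6, -0.3]
width: 0.012
```

```bash
python3 f.py 8
```

```text
F [-4.4747  2.4706 -0.0273] M tool [ 0.2639 -0.7877 -0.0041] [0.5192 0.0146 0.1688] tilt z [ 0.0549 -0.0119 -0.9984] w 0.011759566891207633 17.2
roof z 0.21969832481469584 slope x 0.0524408389440097 y 0.0010083847042872407 tool x [0.0466 0.0725]
bar -1 1259 top z [0.213  0.2145] x [0.0582 0.0694]
bar 1 1295 top z [0.213  0.2146] x [0.0578 0.0694]
```

Request:
move_arm(slide=[[-0.002,0,0],[-0.004,0,0],[-0.005,0,0],[-0.005,0,0]], twist=[[0,-0.003,0],[0,-0.006,0],[0,-0.01,0],[0,-0.01,0]], fingers=[1,1,1,1])

```text
clock: 17.75
tcp_pos: [0.5192, 0.0146, 0.1689]
eef_rot: [[0.975, -0.213, 0.054], [-0.213, -0.977, -0.012], [0.055, -0.0, -0.998]]
ft_force: [-3.9, 3.2, 0.7]
width: 0.0117
```

```bash
python3 f.py 8
```

```text
F [-4.1526  2.7509  0.1057] M tool [ 0.2939 -0.8051  0.0082] [0.5192 0.0146 0.1689] tilt z [ 0.0542 -0.0117 -0.9985] w 0.012177654725854902 18.1
roof z 0.21984737302653418 slope x 0.05284899022497138 y 0.0011716518207354476 tool x [0.0466 0.0725]
bar -1 1268 top z [0.2132 0.2148] x [0.0582 0.0694]
bar 1 1288 top z [0.2131 0.2146] x [0.0578 0.0694]
```

Request:
move_arm(slide=[[-0.003,0,0],[-0.006,0,0],[-0.01,0,0],[-0.01,0,0]], twist=[[0,0,0],[0,0,0],[0,0,0],[0,0,0]], fingers=[1,1,1,1])

```text
clock: 18.65
tcp_pos: [0.5192, 0.0146, 0.1692]
eef_rot: [[0.975, -0.214, 0.056], [-0.213, -0.977, -0.012], [0.057, -0.0, -0.998]]
ft_force: [-2.0, 3.9, 0.1]
width: 0.012
```

```bash
python3 f.py 8
```

```text
F [-1.0448  2.7547  0.0636] M tool [ 0.3763 -0.3473 -0.0206] [0.5192 0.0146 0.1692] tilt z [ 0.0555 -0.0121 -0.9984] w 0.012169121062486028 19.0
roof z 0.2201253063438846 slope x 0.052220706953516674 y 0.000989415834307228 tool x [0.0466 0.0725]
bar -1 1252 top z [0.2134 0.2149] x [0.0581 0.0693]
bar 1 1260 top z [0.2135 0.215 ] x [0.0582 0.0694]
```

Request:
move_arm(slide=[[-0.001,-0.004,0],[-0.003,-0.008,0],[-0.004,-0.012,0],[-0.004,-0.012,0]], twist=[[0,0,0],[0,0,0],[0,0,0],[0,0,0]], fingers=[1,1,1,1], newtons=4)

```text
clock: 19.55
tcp_pos: [0.5192, 0.0148, 0.1693]
eef_rot: [[0.975, -0.214, 0.056], [-0.213, -0.977, -0.013], [0.057, 0.001, -0.998]]
ft_force: [1.7, -2.2, 0.1]
width: 0.0119
```

```bash
python3 f.py 8
```

```text
F [ 2.5215 -2.8989 -0.219 ] M tool [-0.3255  0.4554  0.0453] [0.5191 0.0151 0.1692] tilt z [ 0.0556 -0.0125 -0.9984] w 0.011990027836878955 19.9
roof z 0.22010156593304156 slope x 0.05184412559843958 y 0.0007421467953680205 tool x [0.0466 0.0725]
bar -1 1284 top z [0.2134 0.215 ] x [0.0581 0.0697]
bar 1 1257 top z [0.2135 0.215 ] x [0.0582 0.0694]
```

Request:
move_arm(slide=[[0.001,0.003,0],[0.003,0.006,0],[0.003,0.006,0],[0.003,0.006,0]], twist=[[0,0,0],[0,0,0],[0,0,0],[0,0,0]], fingers=[1,1,1,1], newtons=3)

```text
clock: 20.45
tcp_pos: [0.5188, 0.0151, 0.169]
eef_rot: [[0.975, -0.213, 0.055], [-0.213, -0.977, -0.012], [0.056, -0.0, -0.998]]
ft_force: [3.4, -1.5, -0.1]
width: 0.0122
```

```bash
python3 f.py 8
```

```text
F [ 4.0505 -2.3415  0.083 ] M tool [-0.1821  0.6519  0.0268] [0.5188 0.015  0.169 ] tilt z [ 0.0545 -0.0118 -0.9984] w 0.012493203643150042 20.8
roof z 0.21985291657136444 slope x 0.0511807221572185 y 0.0008412003386805977 tool x [0.0466 0.0725]
bar -1 1273 top z [0.2132 0.2147] x [0.0584 0.0699]
bar 1 1259 top z [0.2132 0.2147] x [0.0585 0.0697]
```

Request:
move_arm(slide=[[0.002,0.001,0],[0.004,0.002,0],[0.006,0.002,0],[0.006,0.002,0],[0.006,0.002,0],[0.006,0.002,0]], twist=[[0,0,0],[0,0,0],[0,0,0],[0,0,0],[0,0,0],[0,0,0]], fingers=[1,1,1,1,1,1])

```text
clock: 21.6
tcp_pos: [0.5188, 0.0149, 0.1688]
eef_rot: [[0.975, -0.213, 0.054], [-0.213, -0.977, -0.012], [0.055, -0.0, -0.998]]
ft_force: [2.3, -0.6, 0.6]
width: 0.0122
```

```bash
python3 f.py 5
```

```text
F [ 1.1293 -0.076   0.2439] M tool [0.0087 0.1827 0.0511] [0.5188 0.0149 0.1688] tilt z [ 0.0538 -0.0117 -0.9985] w 0.012131414284147901 21.8
roof z 0.21974706554443835 slope x 0.05321285079388462 y 0.001193209578659149 tool x [0.0466 0.0725]
bar -1 1248 top z [0.2132 0.2146] x [0.0585 0.0696]
bar 1 1259 top z [0.2132 0.2146] x [0.0585 0.0697]
```

Residual forces are small (about 1 N sideways, about 0 N vertical) and the roof slope is 3.05°, the expected lean. I release gently.

Request:
move_arm(slide=[[0,0,0],[0,0,0],[0,0,0],[0,0,0],[0,0,0],[0,0,0]], twist=[[0,0,0],[0,0,0],[0,0,0],[0,0,0],[0,0,0],[0,0,0]], fingers=[0.85,0.84,0.82,0.8,0.75,0.7])

```text
clock: 22.6
tcp_pos: [0.5191, 0.0148, 0.169]
eef_rot: [[0.975, -0.213, 0.054], [-0.213, -0.977, -0.012], [0.056, -0.0, -0.998]]
ft_force: [0.0, -0.2, 0.4]
width: 0.0263
```

```bash
python3 f.py 4
```

```text
F [ 0.1529 -0.1277  0.3968] M tool [ 0.0542 -0.0409  0.0271] [0.5191 0.0148 0.169 ] tilt z [ 0.0546 -0.0119 -0.9984] w 0.026518234168299362 22.75
roof z 0.21976319385726678 slope x 0.05330255233325904 y 0.001063488369612453 tool x [0.0465 0.0725]
bar -1 1253 top z [0.2131 0.2146] x [0.0581 0.0693]
bar 1 1264 top z [0.2131 0.2146] x [0.0582 0.0694]
```

Request:
move_arm(slide=[[0,0,0],[0,0,0],[0,0,0],[0,0,-0.1],[0,0,-0.3],[0,0,-0.6],[0,0,-1.0],[0,0,-1.5],[-0.2,0,-1.9],[-0.5,0,-2.1],[-0.8,0,-2.2],[-0.8,0,-2.2]], twist=[[0,0,0],[0,0,0],[0,0,0],[0,0,0],[0,0,0],[0,0,0],[0,0,0],[0,0,0],[0,0,0],[0,0,0],[0,0,0],[0,0,0]], fingers=[0.6,0.5,0.4,0.4,0.4,0.4,0.4,0.4,0.4,0.4,0.4,0.4])

```text
clock: 24.3
tcp_pos: [0.465, 0.0268, 0.2997]
eef_rot: [[0.975, -0.213, 0.057], [-0.213, -0.977, -0.012], [0.059, -0.0, -0.998]]
ft_force: [0.2, 0.5, -0.1]
width: 0.0526
```

```bash
python3 - <<'E'
from h import *
np.set_printoptions(suppress=True,linewidth=150,precision=4)
for k in range(2):
    s=robot.state(); p,R=s['tcp_pos'],s['eef_rot']; im,d=grab_frame('wrist'); np.savez('pics/e.npz',im=im,d=d)
    L,W,_=wcloud('e',p,R); X,Y,Z=(W.reshape(-1,3)-[.580,.002,0]).T; a=X*.977-Y*.213; b=X*.213+Y*.977
    m=(a>-.025)&(a<.02)&(abs(b)<.04)&(Z>.212)&(Z<.226)
    r=m&(abs(b)<.028)&(a>-.016)&(a<.008); c=np.linalg.lstsq(np.c_[a[r],b[r],np.ones(r.sum())],Z[r],rcond=None)[0]
    t=(abs(b)>.036)&(abs(b)<.046)&(abs(a)<.012)&(Z>.2)&(Z<.225)
    q=m&(abs(b)<.034)&(Z>.2165); print('roof slope',c,'a',np.percentile(a[q],[1,99]),'b',np.percentile(b[q],[1,99]),'bar top',np.percentile(Z[t],95),'bar a',np.percentile(a[t],[2,98]),s['clock'],s['ft_force'],s['qvel'].round(3))
im,d=save('side','end',None,1.4)
E
```

```text
roof slope [0.0534 0.001  0.22  ] a [-0.0215  0.0092] b [-0.0301  0.0286] bar top 0.21447281449326708 bar a [-0.007   0.0043] 24.3 [ 0.2169  0.5199 -0.0863] [-0.004  0.039 -0.015 -0.001 -0.024 -0.   ]
roof slope [0.0538 0.0012 0.22  ] a [-0.0213  0.0095] b [-0.0301  0.0284] bar top 0.21458884743419068 bar a [-0.0068  0.0042] 24.35 [ 0.3318  0.6757 -0.3143] [-0.003  0.03  -0.006  0.002 -0.009 -0.002]
```

View pics/end.png

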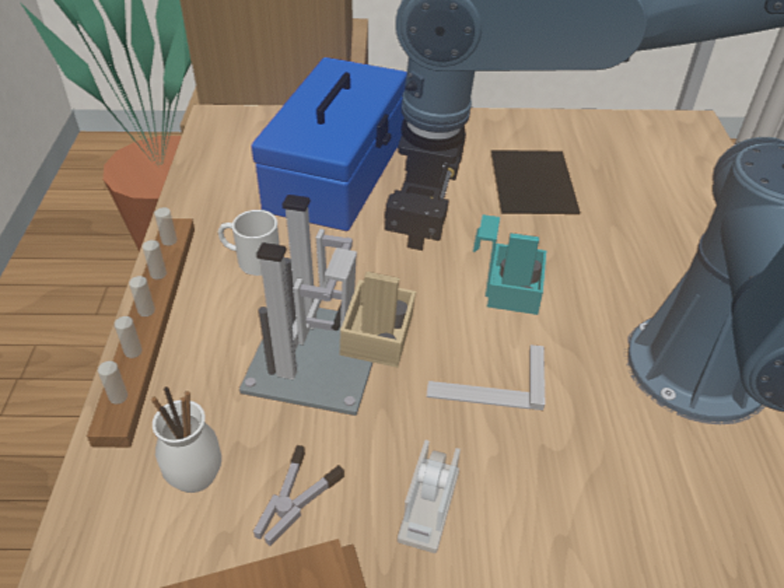

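The caddy hangs free on the bar (roof at (342,263), tray at (378,330)). Nothing else has moved, the gripper is clear, and two readings agree, so it is still.

```bash
python3 -c "
from h import *
print(ticket.close_job())"
```

```text
the job is handed in; nothing more can be done
None
```

The caddy is hanging on the scale by its hook, leaning on the lower rest, and I have handed the job in at about 24 s of the 72 s. I gripped the plywood fin and left the turquoise look-alike alone. After lifting it (about 3.4 N), I eased it onto the bar at about 8 mm/s until the scale carried the weight. Then I tipped it 3° onto the rest, reduced the grip to 3 N and let go.

**Last checks**
- **Carriage:** pulled down about 16 mm, and the bar height did not change when I let go.
- **Hook:** about 4 mm in front of the bar's centre line and within about 1 mm along it.
- **Tilt:** about 0.053 rad, close to the 3° expected.
- **Stillness:** two readings, though only 0.05 s apart, agreed to within about 0.2 mm.
- **Gripper:** clear of everything.
- **Bystanders:** none looks moved in the final side view. I judged this by eye and did not measure it.

**What was less clean:** while easing the grip, the sideways wrist force wandered by up to about ±5 N. I corrected it to about 1 N before letting go. I never measured carriage speed directly; I kept it low only by moving slowly.

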